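Park the index plunger and swing the magnifier over the specimen

ROBOT

A 7-joint arm with a two-finger parallel gripper is mounted at the origin on the work surface. World frame = base frame: x ahead of the robot, y to its left, z up, the work surface at z = 0. Lengths are in m, angles in rad, forces in N, time in s.
With the tool pointing down it reaches from about 0.4 to 0.925 m from the base axis. Payload 5.6 kg.
Tool frame: the origin (TCP) lies midway between the tips of the shut fingers; the grasp point (between the pads) lies 19 mm behind it; z points along the fingers, y is the line along which they close (so a half turn about z gives the same grasp; the last joint's range is limited). The gripper opens to 85 mm and grips with 20 to 120 N. Pads are 22 mm wide; open, the fingers measure 114 mm over their backs; the gripper's body (76 mm by 85 mm) begins 54 mm behind the grasp point. The pads swing forward as they close: fully open they stand 13 mm farther back than shut.
Start: joints at [1.247, 0.468, -0.012, 1.603, 0.006, 1.071, -0.056], TCP at [0.18, -0.625, 0.199] pointing down, gripper open.
Joint ranges: [-2.53, 2.53], [-0.31, 2.02], [-1.57, 1.55], [0.28, 2.44], [-1.29, 4.43], [0.15, 1.84], [-2.92, 2.92]. Speed limits (rad/s): [2.57, 2.57, 3.14, 3.14, 3.14, 3.14, 3.14].

INTERFACE

Orientations are given as [roll, pitch, yaw] about the fixed x, y, z axes, in that order (R = Rz(yaw) Ry(pitch) Rx(roll)).
In Python, from rig import sensors, vision, bot gives the robot as it stands.
- The arm moves only by the tool move_arm, never from a script. Its arguments are lists of equal length, an entry for each row: "xyz": the shift along the tool's x, y, z in m, a list of three; "turn": the turn about the tool's z in degrees; "jaw": the finger opening in m, from 0 to 0.0854. A call has 1 to 10 rows; each row is the pose to reach, as a shift and turn from the pose commanded when the call began, along the tool's axes at that moment; what a row does not reach only later rows make up. A row lasts 1/10 s, in which the tool goes at most 50 mm and 8.59 degrees, less where a joint would pass 70% of its speed; a pose out of reach is approached as far as the arm can. A call with a gripper value outside its range is refused whole. The fingers move at their own pace and stop on an object; the grip force is fixed at half the most. Time passes only in rows, so rows that repeat a pose let the fingers close. It gives the time, the measured TCP pose, the force, the opening and the grip force at its end, in the units of the state.
- sensors.observe(): the state, without advancing time (a new reading comes with each control period).
- vision.camera(name): name is "scene" or "top" or "wrist"; returns a dict with "image" (384x512x3 uint8, red, green, blue), "intrinsics" (3x3 intrinsics, pixels), "extrinsics" (4x4, takes a point from camera to world coordinates). Camera axes: x right, y down, z forward; pixel columns grow to the right and rows downward; lengths in m; the calibration is good to about 2 mm. A picture is of the moment at which its call begins. There is no depth.
- bot.sign_off(): hands the job in; it is judged then, once.
The state is a dict: "time_s": time; "joint_positions": joint angles; "joint_vel": joint speeds; "effort": joint torques, N m; "ee_pos": TCP position; "tcp_rot": TCP orientation; "wrist_force": force on the tool from outside, world axes, zero at the start; "ft_torque": the same for the moment, N m; "finger_gap": finger opening in m; "grip_force": force on a finger pad.
Only numpy, scipy, OpenCV 4.12 (cv2) and the standard library are available. Lean on these libraries where they do the work, as an engineer would, in place of code of your own. Each camera call takes 0.05 s, during which the arm holds its last target. There are 200 camera calls.

TASK

The swing-arm magnifier is locked by a sprung index plunger with a red knob: pull the knob out, twist it until it drops into its rest notch, and let go so that it stays retracted by itself. Then, leaving the plunger parked, push the arm round until the lens is centred above the glass dish with the leaf, without shifting the dish or disturbing the other things on the bench.

Things in the scene. Friction and masses are not known exactly. Their poses are not given: they have to be found in the camera images.
- grip (a point): Centre of the round red knurled plunger knob: 40 mm diameter, 26 mm high along its axis, no flats or marks. z is the plunger's axis, leaning 25 degrees from vertical away from the column, at the start roughly towards the robot; pull along +z. The point moves with the pull; its axes do not turn with the knob. Below the knob: steel locknut, 31 mm diameter, and from 28 mm below this point a 32 mm boss.
- plunger (a joint): How far the plunger is pulled out (m). 0: sprung home, arm locked. 0.010: parked, cross-pin dropped into the rest notch. 0.013: cross-pin on the flat land beside the notch, not parked. 0.018: end of travel. The arm is free from 0.008. The spring pulls home with 10 N at 0, 4 N more per 10 mm. The cross-pin must be lifted above 0.013 to be turned out of the home slot.
- sleeve (a point): Top of the fixed sleeve in the knob, on its axis (z along it). Hidden: home slot, land, rest notch. The notch is a quarter turn from the home slot's middle, either way round, but the knob starts anywhere within 31 degrees of play in that slot: turn it 59 to 121 degrees from its start and feel for the notch (it catches within 8 degrees). On the land it stays by friction if let go; over the home slot it snaps home.
- pivot (a point): On the stand's vertical column (the hinge of the arm), at the height of the arm bar, 145 mm above the bench. Round white foot of 160 mm diameter, index ring of 105 mm diameter at 93 to 130 mm height, hub of 50 mm diameter with its top at 162 mm.
- bar_mid (a point): Centre of the white arm bar, 75 mm from the column; the bar is 18 mm wide, 14 mm high, runs level from the hub to the lens head, and is free on both sides and below (a green lamp button on top is 8 mm high). Its x axis points from the column to the lens, z up.
- lens (a point): Centre of the lens, 140 mm from the column, in a dark blue ring head of 84 mm diameter and 24 mm height (133 to 157 mm above the bench). Its x axis points from the column to the lens, z up.
- swing_arm (a joint): Swing of the arm about the column in rad, 0 = locked start, growing anticlockwise seen from above, free to 1.75 either way once the plunger is out; friction holds it where it is left, it takes about 2 to 4 N at the bar.
- dish_center (a point): Centre, half-way up, of the loose glass dish with a green leaf in it: 90 mm diameter, 16 mm high, on the 2 mm bench mat, under the path of the lens, about 50 degrees (40 to 65) to one side of the start or the other.
- jar_center (a point): Centre, half-way up, of a brown stain jar with red cap, 56 mm diameter, 62 mm high, on the mat on the other side from the dish (leave alone).
- dropper_center (a point): Centre, half-way up, of a brown dropper bottle with white top, 32 mm diameter, 92 mm high (leave alone).
- box_center (a point): Centre, half-way up, of a blue slide box, 102 x 87 x 30 mm (leave alone).
There are look-alikes about, which are no part of the job. Of the things that look like the part that bears dish_center, the smallest one is meant.

How it is judged:
On the way, in this order (a step that is already met when the one before it is completed fails the run):
1. the plunger stays parked in its rest notch with nothing touching it (value of joint plunger between 0.0082 and 0.0116 m and contact force between the fingers and anything else below 0.3 N), for 0.3 s.
2. with the plunger still parked, the lens is over the dish (value of joint plunger between 0.0082 and 0.0116 m and horizontal distance between lens and dish_center below 0.015 m), for 0.2 s.
At the end, for the whole second after the job is handed in: The plunger rests in its notch (pulled out 8.2 to 11.6 mm) untouched, the lens centre is within 15 mm of the dish centre seen from above, the arm is at rest, the dish within 15 mm and the jar, dropper and slide box within 25 mm of where they started (all of step 2 and velocity of joint swing_arm between -0.03 and 0.03 rad/s and contact force between the fingers and anything else below 0.3 N and distance of dish_center from where it was at the start of the episode below 0.015 m and distance of each of jar_center, dropper_center, box_center from where it was at the start of the episode below 0.025 m).
It fails at once if the specimen dish is shifted by more than 15 mm or tipped (distance of dish_center from where it was at the start of the episode above 0.015 m or angle between dish_center's own z axis and vertical above 0.25 rad).
It fails at once if the jar, dropper bottle or slide box is pushed aside by more than 25 mm or knocked over (distance of any of jar_center, dropper_center, box_center from where it was at the start of the episode above 0.025 m or angle between any of jar_center, dropper_center, box_center's own z axis and vertical above 0.3 rad).
It also fails if it takes over 58 s, if anything falls off the work surface, if the arm or the gripper's body presses on something with over 40 N, if the wrist force passes 120 N, or if a joint passes its speed limit or range.

## Working session

There is one attempt and no reset: what is moved stays moved. The work goes in short steps, Python scripts to look and compute and a tool call to move; the robot and the scene stay as the last step left them, time stands still between calls to the robot, and variables do not carry over. Pictures are saved under pics/ and viewed, at most 10 in all, crops included, and the job is handed in when it is done.

Besides the shell and the picture viewer there is one more tool, called after "Request:" by a JSON object that holds its "name" and its "arguments", one argument or row to a line. move_arm: Moves the arm, as the interface text tells. Its arguments: {"type":"object","properties":{"xyz":{"type":"array"},"turn":{"type":"array"},"jaw":{"type":"array"}},"required":["xyz","turn","jaw"]}

```bash
mkdir -p pics; ls; cat > h.py <<'E'
import numpy as np, cv2
from rig import sensors, vision, bot
def cam(n):
    c=vision.camera(n); return c["image"],np.array(c["intrinsics"]),np.array(c["extrinsics"])
def ray(K,E,u,v):
    d=E[:3,:3]@np.linalg.solve(K,[u,v,1.]); return E[:3,3],d
def onz(K,E,u,v,z):
    o,d=ray(K,E,u,v); return o+d*(z-o[2])/d[2]
def proj(K,E,p):
    q=K@(E[:3,:3].T@(np.asarray(p)-E[:3,3])); return q[:2]/q[2]
def cross(r1,r2):
    A=np.stack([r1[1],-r2[1]],1); t=np.linalg.lstsq(A,r2[0]-r1[0],rcond=None)[0]
    a=r1[0]+t[0]*r1[1]; b=r2[0]+t[1]*r2[1]; return (a+b)/2,np.linalg.norm(a-b)
E
python3 - <<'E'
from h import *
ims=[]
for n in("scene","top"):
    i,K,T=cam(n); np.savez(n+"0.npz",i=i,K=K,T=T); cv2.imwrite(f"pics/{n}0.png",cv2.resize(i[:,:,::-1],(800,600),interpolation=cv2.INTER_CUBIC))
    print(n,K.round(1).tolist(),T.round(3).tolist())
print(sensors.observe())
E
```

```text
pics
scene [[397.3, 0.0, 256.6], [0.0, 397.3, 197.0], [0.0, 0.0, 1.0]] [[0.319, 0.567, -0.76, 1.405], [0.948, -0.181, 0.263, -0.292], [0.011, -0.804, -0.595, 0.731], [0.0, 0.0, 0.0, 1.0]]
top [[438.9, 0.0, 251.5], [0.0, 438.9, 193.0], [0.0, 0.0, 1.0]] [[0.02, -0.986, 0.168, 0.371], [-1.0, -0.018, 0.015, -0.019], [-0.012, -0.169, -0.986, 1.561], [0.0, 0.0, 0.0, 1.0]]
{'time_s': 0.1, 'joint_positions': array([ 1.24701167,  0.46830793, -0.01158667,  1.60352806,  0.00600544,
        1.07138635, -0.05630694]), 'joint_vel': array([-8.12083211e-05, -1.59034411e-03,  1.46664801e-04, -2.54556304e-03,
       -7.48126040e-04,  1.64051314e-03, -7.79989391e-04]), 'effort': array([ 1.27280040e-03, -5.33521378e+01,  2.19464523e-02, -2.51964051e+01,
        1.15470626e-02,  4.35977927e-03,  2.87199384e-05]), 'ee_pos': array([ 0.17989167, -0.62404133,  0.19802284]), 'tcp_rot': array([-3.14000213e+00,  1.27212581e-04,  2.80701533e-01]), 'wrist_force': array([-0.40947665, -0.63885066,  0.13648641]), 'ft_torque': array([ 0.02241822, -0.03060228,  0.00273742]), 'grip_force': 0.0, 'finger_gap': 0.08552025583943798}
```

View pics/scene0.png

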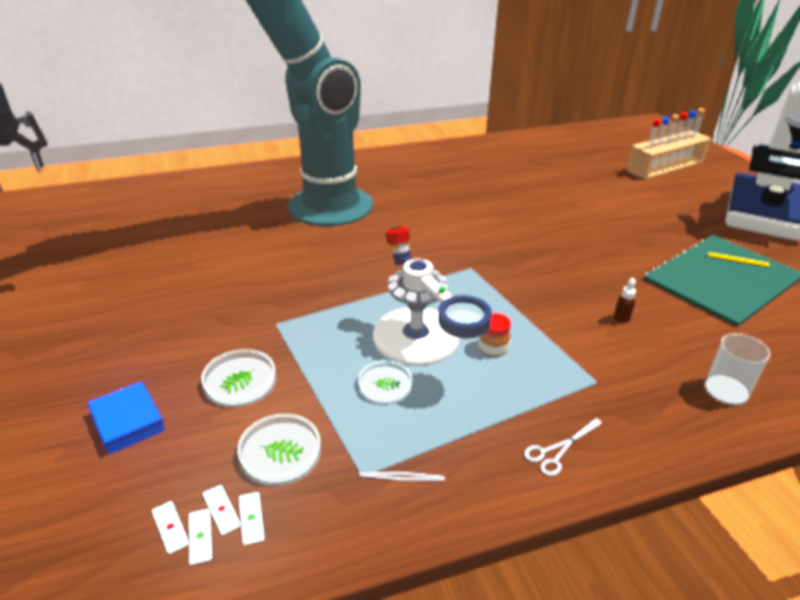

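View pics/top0.png

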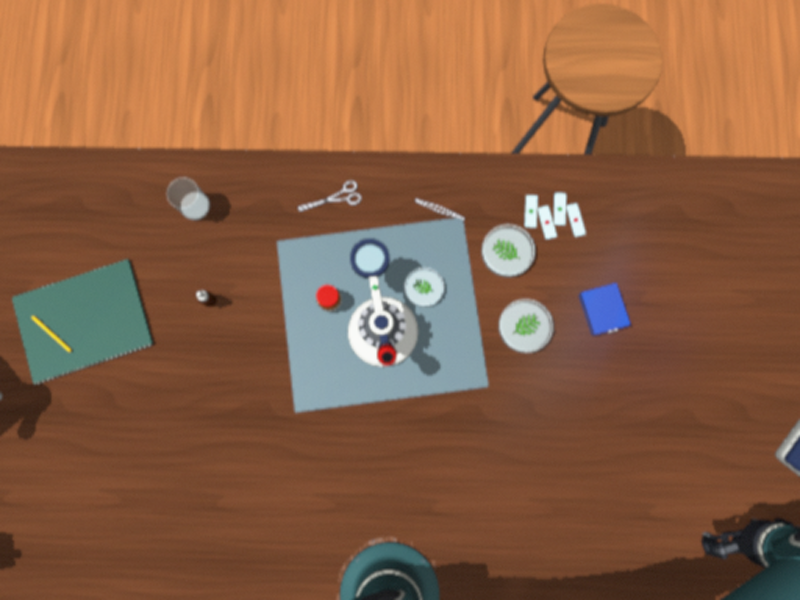

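Scene: the red knob is at top (388,354) and scene (398,235), with the lens at top (370,258).

Three dishes hold a leaf, in top-view pixels: (425,287) on the mat, (508,250) off it and (526,326) off it. The smallest is (425,287), which is also the only one on the mat and under the lens path, so it fits the description. I'll confirm it in an enlarged crop and measure.

```bash
python3 - <<'E'
from h import *
D={n:np.load(n+"0.npz") for n in("scene","top")}
s=1.5625
for n in D:
    i=D[n]['i']; hsv=cv2.cvtColor(i,cv2.COLOR_RGB2HSV)
    red=((hsv[...,0]<6)|(hsv[...,0]>174))&(hsv[...,1]>200)&(hsv[...,2]>110)
    blue=(hsv[...,0]>100)&(hsv[...,0]<130)&(hsv[...,1]>100)&(hsv[...,2]<150)
    for nm,m in(("red",red),("navy",blue)):
        k,l,st,c=cv2.connectedComponentsWithStats(m.astype(np.uint8))
        for j in range(1,k):
            if st[j,4]>25: print(n,nm,c[j].round(1),st[j])
c=D["top"]['i'][130:250,165:370]; cv2.imwrite("pics/c1.png",cv2.resize(c[:,:,::-1],(800,468),interpolation=cv2.INTER_CUBIC))
c=D["scene"]['i'][135:270,215:341]; cv2.imwrite("pics/c2.png",cv2.resize(c[:,:,::-1],(560,600),interpolation=cv2.INTER_CUBIC))
E
```

```text
scene red [254.4 150. ] [247 145  15  11 127]
scene red [319.3 206.7] [314 202  12  10 104]
scene navy [489.1 127.8] [468 112  44  30 711]
scene navy [305.4 198.4] [290 190  23  19  69]
scene navy [283.9 197.7] [282 192   7  14  27]
scene navy [ 79.9 280. ] [ 66 272  33  18  63]
top red [209.6 189.7] [204 184  13  13 128]
top red [246.7 224.3] [242 221  11  10  47]
top navy [236.7 164.1] [225 153  24  24 101]
top navy [243.5 205.6] [241 203   6   6  31]
top navy [508.4 291.3] [503 282   9  18  91]
```

View pics/c1.png

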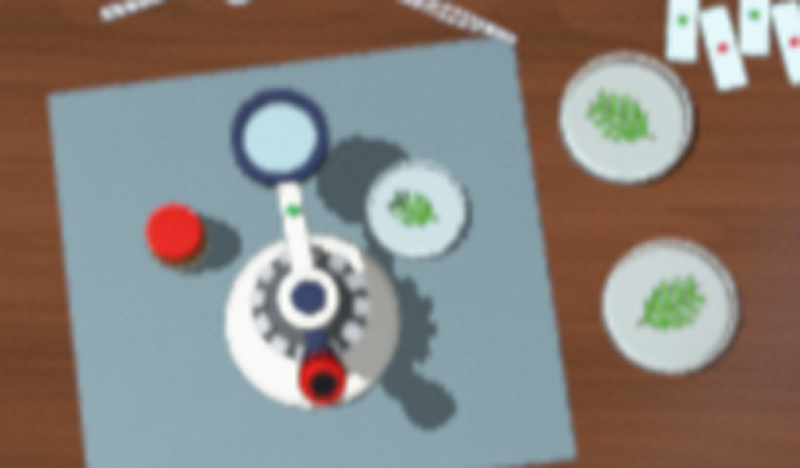

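View pics/c2.png

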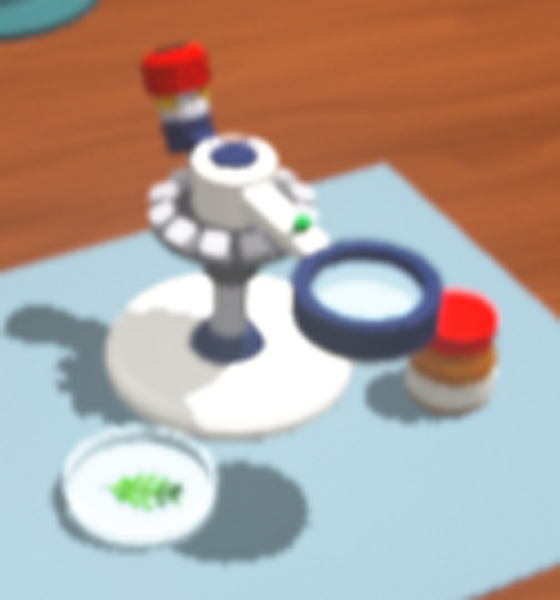

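The crop confirms the target dish. At c1 (417,210) it is about 100 px wide, against about 135 px for the two look-alikes at (627,117) and (671,305). The knob is at c1 (323,378) and the hub at (308,297).

```bash
python3 - <<'E'
from h import *
D={n:np.load(n+"0.npz") for n in("scene","top")}
t=lambda u,v:(D['top']['K'],D['top']['T'],165+u/3.902,130+v/3.902)
s=lambda u,v:(D['scene']['K'],D['scene']['T'],215+u/4.444,135+v/4.444)
for nm,a,b,z in(("lens",(280,138),(368,290),.145),("hub",(308,297),(234,156),.162),("dish",(417,210),(140,488),.012),("knob",(323,378),(176,70),.2),):
    print(nm,onz(*t(*a),z).round(4),onz(*s(*b),z).round(4),*cross(ray(*t(*a)),ray(*s(*b))))
print("jar",onz(*t(175,233),.064))
E
```

```text
lens [0.7054 0.0529 0.145 ] [0.7002 0.0586 0.145 ] [0.70503787 0.05431312 0.14931129] 0.0034474776430893903
hub [0.5673 0.0255 0.162 ] [0.5737 0.0251 0.162 ] [0.56810271 0.02636136 0.15830935] 0.001666112799945008
dish [ 0.671  -0.0683  0.012 ] [ 0.6779 -0.067   0.012 ] [ 0.67243477 -0.06690158  0.00697271] 0.003147151930884382
knob [0.4972 0.0108 0.2   ] [0.5289 0.0032 0.2   ] [0.49911888 0.01216672 0.18210084] 0.0020629367943647103
jar [0.63624171 0.14817078 0.064     ]
```

Request:
{"name": "move_arm", "arguments": {
  "xyz": [
    [0, 0, -0.04],
    [0.01, -0.01, -0.07],
    [0.04, -0.04, -0.08],
    [0.07, -0.075, -0.08],
    [0.105, -0.11, -0.08],
    [0.14, -0.15, -0.08],
    [0.17, -0.185, -0.08],
    [0.205, -0.22, -0.08],
    [0.235, -0.255, -0.08],
    [0.27, -0.29, -0.08]
  ],
  "turn": [0, 0, 5, 5, 5, 5, 5, 5, 5, 5],
  "jaw": [0.085, 0.085, 0.085, 0.085, 0.085, 0.085, 0.085, 0.085, 0.085, 0.085]
}}

```text
time_s: 1.1
ee_pos: [0.3591, -0.2694, 0.2788]
tcp_rot: [3.141, 0.0, 0.193]
wrist_force: [0.5, -1.2, 0.9]
finger_gap: 0.085
grip_force: 0.0
```

Request:
{"name": "move_arm", "arguments": {
  "xyz": [
    [0.025, -0.033, 0],
    [0.05, -0.067, 0],
    [0.08, -0.1, 0],
    [0.105, -0.135, 0],
    [0.13, -0.17, 0],
    [0.155, -0.2, 0],
    [0.18, -0.235, 0],
    [0.191, -0.25, 0],
    [0.191, -0.25, 0],
    [0.191, -0.25, 0]
  ],
  "turn": [0, 0, 0, 0, 0, 0, 0, 0, 0, 0],
  "jaw": [0.085, 0.085, 0.085, 0.085, 0.085, 0.085, 0.085, 0.085, 0.085, 0.085]
}}

```text
time_s: 2.1
ee_pos: [0.4981, 0.0106, 0.2784]
tcp_rot: [3.141, 0.001, 0.194]
wrist_force: [-0.3, 0.0, 0.8]
finger_gap: 0.0851
grip_force: 0.0
```

```bash
python3 - <<'E'
from h import *
i,K,T=cam("wrist"); np.savez("w1.npz",i=i,K=K,T=T); cv2.imwrite("pics/w1.png",i[:,:,::-1])
o=sensors.observe();print(o['ee_pos'],o['tcp_rot'],o['joint_positions'].round(3),T.round(3).tolist())
hsv=cv2.cvtColor(i,cv2.COLOR_RGB2HSV)
red=((hsv[...,0]<6)|(hsv[...,0]>174))&(hsv[...,1]>150)&(hsv[...,2]>60)
k,l,st,c=cv2.connectedComponentsWithStats(red.astype(np.uint8))
for j in range(1,k):
    if st[j,4]>100: print(c[j].round(1),st[j])
print(proj(K,T,[.499,.012,.182]),proj(K,T,[.569,.0255,.162]))
E
```

```text
[0.49803541 0.00978785 0.27845014] [3.14117364e+00 1.23222989e-03 1.92199190e-01] [ 0.4    0.179 -0.545  1.843  0.102  1.149 -1.559] [[0.192, -0.946, -0.261, 0.565], [-0.981, -0.185, -0.051, 0.024], [0.0, 0.266, -0.964, 0.453], [0.0, 0.0, 0.0, 1.0]]
[153.8  16.8] [ 129    0   49   39 1585]
[254.7 187.1] [ 231  166   49   50 1524]
[256.5636036  190.39525321] [256.79738518 102.01636517]
```

View pics/w1.png

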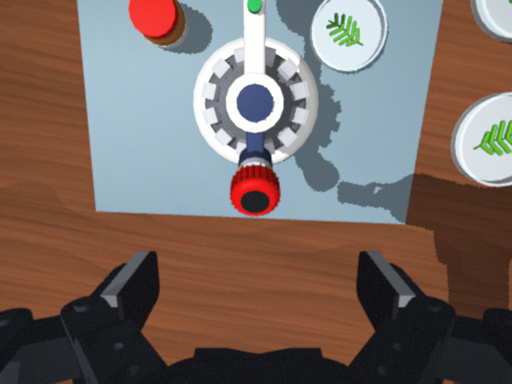

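The wrist view shows the knob at (255,191) and the hub at (255,102), within 2 px of prediction. The knob is in line with the tool's x axis. I'll turn back 45° and descend.

Request:
{"name": "move_arm", "arguments": {
  "xyz": [
    [0, 0, 0],
    [0, 0, 0],
    [0, 0, 0],
    [0.002, -0.003, 0],
    [0.002, -0.003, 0],
    [0.002, -0.003, 0.02],
    [0.002, -0.003, 0.05],
    [0.002, -0.003, 0.08],
    [0.002, -0.003, 0.11],
    [0.002, -0.003, 0.11]
  ],
  "turn": [-8, -16, -24, -32, -40, -45, -45, -45, -45, -45],
  "jaw": [0.085, 0.085, 0.085, 0.085, 0.085, 0.085, 0.085, 0.085, 0.085, 0.085]
}}

```text
time_s: 3.15
ee_pos: [0.4966, 0.0121, 0.1655]
tcp_rot: [-3.135, 0.005, 0.976]
wrist_force: [-0.9, 0.3, 0.0]
finger_gap: 0.085
grip_force: 0.0
```

```bash
python3 - <<'E'
from h import *
i,K,T=cam("wrist"); cv2.imwrite("pics/w2.png",i[:,:,::-1])
print(sensors.observe())
E
```

```text
{'time_s': 3.2, 'joint_positions': array([ 0.42582863,  0.32509204, -0.61182191,  1.96284856,  0.23109161,
        0.92645657, -0.89600317]), 'joint_vel': array([ 0.00039158, -0.03675872, -0.02097828, -0.05270971, -0.00776971,
        0.00909404,  0.00256428]), 'effort': array([-1.74841104e-02, -3.54110992e+01, -4.38208312e+00, -2.08621144e+01,
        8.60053813e-02, -6.40197610e-02, -6.64196466e-02]), 'ee_pos': array([0.49844615, 0.01277401, 0.16776487]), 'tcp_rot': array([-3.13854231e+00,  2.40873414e-03,  9.76862153e-01]), 'wrist_force': array([0.41032919, 0.19801698, 0.21883543]), 'ft_torque': array([-0.04720403, -0.02627929, -0.04404343]), 'grip_force': 0.0, 'finger_gap': 0.08503606330210187}
```

View pics/w2.png

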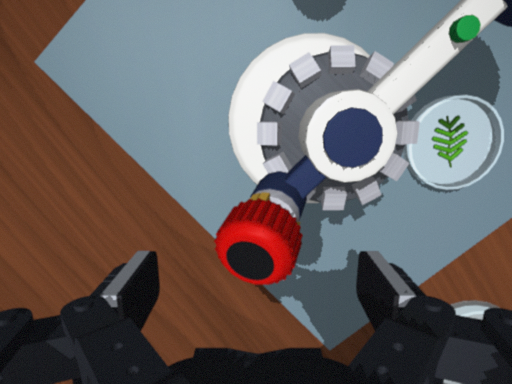

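The knob at (259,243) is centred between the fingers. I'll close on it.

Request:
{"name": "move_arm", "arguments": {
  "xyz": [
    [0, 0, 0],
    [0, 0, 0],
    [0, 0, 0],
    [0, 0, 0],
    [0, 0, 0],
    [0, 0, 0],
    [0, 0, 0]
  ],
  "turn": [0, 0, 0, 0, 0, 0, 0],
  "jaw": [0.03, 0.02, 0.02, 0.02, 0.02, 0.02, 0.02]
}}

```text
time_s: 3.9
ee_pos: [0.5008, 0.0139, 0.1694]
tcp_rot: [3.14, -0.001, 0.979]
wrist_force: [1.7, -2.8, 3.5]
finger_gap: 0.0201
grip_force: 2.0
```

```bash
python3 - <<'E'
from h import *
i,K,T=cam("wrist");s,Ks,Ts=cam("scene")
a=s[110:210,190:340]
cv2.imwrite("pics/w3.png",np.hstack([cv2.resize(i,(400,300)),cv2.resize(a,(400,300),interpolation=cv2.INTER_CUBIC)])[:,:,::-1])
E
```

```text
(no output)
```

View pics/w3.png

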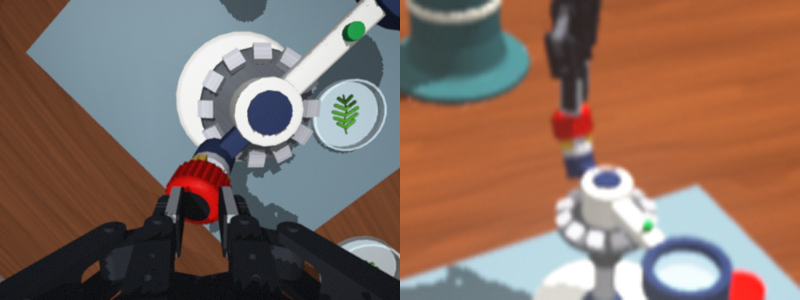

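```bash
python3 - <<'E'
from h import *
i,K,T=cam("wrist")
o=sensors.observe();print(o['ee_pos'],o['tcp_rot'],o['wrist_force'],o['finger_gap'],o['grip_force'])
for z in(.15,.16,.17,.18,.19,.2):print(z,proj(K,T,[*o['ee_pos'][:2],z]))
print(proj(K,T,[.569,.0267,.162]))
hsv=cv2.cvtColor(i,cv2.COLOR_RGB2HSV)
red=((hsv[...,0]<6)|(hsv[...,0]>174))&(hsv[...,1]>150)&(hsv[...,2]>60)
k,l,st,c=cv2.connectedComponentsWithStats(red.astype(np.uint8))
for j in range(1,k):
    if st[j,4]>100: print(c[j].round(1),st[j])
cv2.imwrite("pics/w4.png",cv2.resize(i[200:384,130:390],(780,552),interpolation=cv2.INTER_CUBIC)[:,:,::-1])
E
```

```text
[0.50069398 0.01401609 0.16931983] [ 3.14012289e+00 -5.51465280e-04  9.78671143e-01] [ 2.38279137 -1.92592836  4.13594866] 0.02041230677414395 2.4782681465148926
0.15 [256.87685022 222.45332512]
0.16 [256.8855884  228.10485857]
0.17 [256.89523181 234.34186892]
0.18 [256.90592882 241.26030586]
0.19 [256.91786207 248.97829663]
0.2 [256.931259   257.64294655]
[348.21560312 144.85425628]
[256.9 236.9] [ 211  204   84   84 3185]
```

View pics/w4.png

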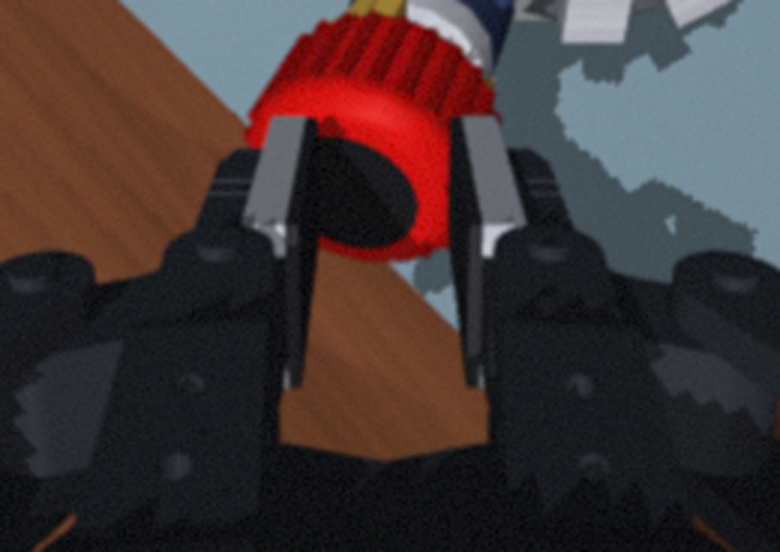

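```bash
python3 - <<'E'
from h import *
d=np.load("w1.npz");K,T=d['K'],d['T'];f=K[0,0];print(f)
def dep(T,p):return (T[:3,:3].T@(np.array(p)-T[:3,3]))[2]
for z in(.15,.16,.17,.18,.19):print(z,dep(T,[.498,.013,z]), 'knob px width',f*.04/dep(T,[.498,.013,z]), 'v',proj(K,T,[.498,.013,z]))
i,K,T=cam("wrist");e=sensors.observe()['ee_pos']
for z in(.15,.16,.17,.18,.19):print(z,'knob px',f*.04/dep(T,[.498,.013,z]),'gap20',f*.02/dep(T,[*e[:2],z]))
# knob bbox in scene/top rays, consistency of three views
S,P=np.load("scene0.npz"),np.load("top0.npz")
for z in(.15,.16,.17,.18,.19,.2):print(z,proj(S['K'],S['T'],[.498-(.182-z)*.2,.013,z]),onz(d['K'],d['T'],254.7,191,z)[:2],onz(P['K'],P['T'],247.8,226.9,z)[:2],onz(S['K'],S['T'],254.6,150.7,z)[:2])
E
```

```text
333.7708070582954
0.15 0.3103622675736923 knob px width 43.016931106684225 v [255.38173281 182.94497903]
0.16 0.30072362665565827 knob px width 44.39568793049674 v [255.31820184 185.37485891]
0.17 0.29108498573762426 knob px width 45.865753771188594 v [255.25046349 187.96565909]
0.18 0.2814463448195902 knob px width 47.43650975780065 v [255.17808549 190.73391257]
0.19 0.2718077039015562 knob px width 49.11866768561956 v [255.10057427 193.6984975 ]
0.15 knob px 64.80136026245053 gap20 32.49741055725427
0.16 knob px 67.98318025111269 gap20 34.098068515891285
0.17 knob px 71.49359660369663 gap20 35.864576001424055
0.18 knob px 75.38628361518651 gap20 37.82411769854426
0.19 knob px 79.7272785639758 gap20 40.01016284811876
0.15 [253.58249729 159.39395288] [0.49030142 0.01215607] [0.50169216 0.01181122] [0.44607905 0.03113949]
0.16 [253.83076267 156.67441718] [0.49276615 0.01255462] [0.50076923 0.01159273] [0.46258585 0.02556912]
0.17 [254.08238484 153.91811069] [0.49523087 0.01295316] [0.49984629 0.01137425] [0.47909266 0.01999875]
0.18 [254.33743234 151.12428255] [0.4976956  0.01335171] [0.49892335 0.01115577] [0.49559947 0.01442838]
0.19 [254.5959756  148.29216134] [0.50016033 0.01375026] [0.49800041 0.01093729] [0.51210627 0.008858  ]
0.2 [254.85808699 145.42095435] [0.50262506 0.01414881] [0.49707748 0.0107188 ] [0.52861308 0.00328763]
```

All three views agree that the knob is at z≈0.183. The picture shows the fingertips (w4 about (318,118) and (452,118)) lying above the knob's top face. Their spacing puts the tips near z 0.205, higher than I assumed. I'll open, go 33 mm lower and close again.

Request:
{"name": "move_arm", "arguments": {
  "xyz": [
    [0, 0, 0],
    [0, 0, 0],
    [0, 0, 0],
    [0, 0, 0],
    [0, 0, 0.01],
    [0, 0, 0.02],
    [0, 0, 0.033],
    [0, 0, 0.033]
  ],
  "turn": [0, 0, 0, 0, 0, 0, 0, 0],
  "jaw": [0.085, 0.085, 0.085, 0.085, 0.085, 0.085, 0.085, 0.085]
}}

```text
time_s: 4.9
ee_pos: [0.4982, 0.0141, 0.1335]
tcp_rot: [-3.138, 0.002, 0.979]
wrist_force: [0.7, 0.4, 0.1]
finger_gap: 0.0847
grip_force: 0.0
```

Request:
{"name": "move_arm", "arguments": {
  "xyz": [
    [0, 0, 0],
    [0, 0, 0],
    [0, 0, 0],
    [0, 0, 0],
    [0, 0, 0],
    [0, 0, 0],
    [0, 0, 0]
  ],
  "turn": [0, 0, 0, 0, 0, 0, 0],
  "jaw": [0.04, 0.03, 0.02, 0.02, 0.02, 0.02, 0.02]
}}

```text
time_s: 5.6
ee_pos: [0.4997, 0.0143, 0.1369]
tcp_rot: [3.141, 0.001, 0.979]
wrist_force: [-3.8, -0.0, 7.9]
finger_gap: 0.0413
grip_force: 59.5
```

Request:
{"name": "move_arm", "arguments": {
  "xyz": [
    [-0.001, -0.001, -0.003],
    [-0.002, -0.002, -0.006],
    [-0.003, -0.003, -0.009],
    [-0.004, -0.004, -0.012],
    [-0.005, -0.005, -0.015],
    [-0.005, -0.005, -0.015],
    [-0.005, -0.005, -0.015]
  ],
  "turn": [0, 0, 0, 0, 0, 0, 0],
  "jaw": [0.02, 0.02, 0.02, 0.02, 0.02, 0.02, 0.02]
}}

```text
time_s: 6.3
ee_pos: [0.4938, 0.0132, 0.1502]
tcp_rot: [3.141, -0.002, 0.979]
wrist_force: [6.4, 1.9, -14.2]
finger_gap: 0.0408
grip_force: 62.5
```

Gripped, and pulled about 14.6 mm. The axial force of about 15.7 N matches the spring. Now the twist.

Request:
{"name": "move_arm", "arguments": {
  "xyz": [
    [0, 0, -0.001],
    [0, 0, -0.001],
    [0, 0, -0.001],
    [0, 0, -0.001],
    [0, 0, -0.001],
    [0, 0, -0.001],
    [0, 0, -0.001],
    [0, 0, -0.001],
    [0, 0, -0.001]
  ],
  "turn": [4, 12, 20, 28, 36, 44, 52, 60, 60],
  "jaw": [0.02, 0.02, 0.02, 0.02, 0.02, 0.02, 0.02, 0.02, 0.02]
}}

```text
time_s: 7.2
ee_pos: [0.4935, 0.0172, 0.1518]
tcp_rot: [-3.136, -0.001, -0.068]
wrist_force: [2.9, 6.8, -7.6]
finger_gap: 0.0383
grip_force: 67.9
```

```bash
python3 - <<'E'
from h import *
o=sensors.observe();print(o['ee_pos'],o['tcp_rot'],o['wrist_force'],o['ft_torque'],o['finger_gap'],o['grip_force'],o['joint_positions'].round(2))
E
```

```text
[0.49347378 0.01717242 0.15177394] [-3.13610604e+00 -1.25166260e-03 -6.77181790e-02] [ 2.88157763  6.77104983 -7.59777836] [ 3.04618629 -0.73309017  0.63399409] 0.03832001674402746 67.89852619171143 [ 0.25  0.3  -0.41  2.    0.15  0.87 -1.88]
```

Request:
{"name": "move_arm", "arguments": {
  "xyz": [
    [0, 0, -0.001],
    [0, 0, -0.001],
    [0, 0, -0.001],
    [0, 0, -0.001],
    [0, 0, -0.001]
  ],
  "turn": [6, 14, 22, 30, 30],
  "jaw": [0.02, 0.02, 0.02, 0.02, 0.02]
}}

```text
time_s: 7.7
ee_pos: [0.4934, 0.0196, 0.1544]
tcp_rot: [-3.134, 0.002, -0.59]
wrist_force: [-4.3, 11.0, 5.3]
finger_gap: 0.0383
grip_force: 107.4
```

```bash
cat > q.py <<'E'
from h import *
o=sensors.observe();print(o['ee_pos'].round(4),np.degrees(o['tcp_rot'][2]).round(1),o['wrist_force'].round(1),o['ft_torque'].round(2),o['finger_gap'],o['grip_force'])
ax=np.array([-.414,-.083,.906]);print("axial F",o['wrist_force']@ax,"axial pos from grab",(o['ee_pos']-[.4997,.0143,.1369])@ax)
i,K,T=cam("wrist");cv2.imwrite("pics/last.png",i[:,:,::-1])
s,Ks,Ts=cam("scene");cv2.imwrite("pics/lasts.png",cv2.resize(s[120:200,210:310],(500,400),interpolation=cv2.INTER_CUBIC)[:,:,::-1])
E
python3 q.py
```

```text
[0.4934 0.0196 0.1544] -33.8 [-4.3 11.   5.3] [4.26 0.01 0.64] 0.038315186735460686 107.42501735687256
axial F 5.690991254370914 axial pos from grab 0.01805624458405629
```

Request:
{"name": "move_arm", "arguments": {
  "xyz": [
    [0, 0, 0],
    [0, 0, 0],
    [0, 0, 0],
    [0, 0, 0],
    [0, 0, 0]
  ],
  "turn": [0, 0, 0, 0, 0],
  "jaw": [0.05, 0.085, 0.085, 0.085, 0.085]
}}

```text
time_s: 8.3
ee_pos: [0.493, 0.0125, 0.1528]
tcp_rot: [3.141, 0.0, -0.593]
wrist_force: [-0.2, 0.1, 0.7]
finger_gap: 0.085
grip_force: 0.0
```

```bash
cat > m.py <<'E'
from h import *
ax=np.array([-.414,-.083,.906]);k0=np.array([.4985,.0133,.183])
o=sensors.observe();print(o['time_s'],o['ee_pos'].round(4),np.degrees(o['tcp_rot'][2]).round(1),o['wrist_force'].round(1),o['finger_gap'],o['joint_positions'].round(2))
R={}
for n in("scene","wrist"):
    i,K,T=cam(n);cv2.imwrite(f"pics/last_{n}.png",i[:,:,::-1]);hsv=cv2.cvtColor(i,cv2.COLOR_RGB2HSV)
    red=((hsv[...,0]<6)|(hsv[...,0]>174))&(hsv[...,1]>(200 if n=="scene" else 150))&(hsv[...,2]>(110 if n=="scene" else 60))
    k,l,st,c=cv2.connectedComponentsWithStats(red.astype(np.uint8))
    b=min((j for j in range(1,k) if st[j,4]>40),key=lambda j:np.hypot(*(c[j]-proj(K,T,k0+ax*.01))))
    x,y,w,h,a=st[b];ctr=(x+(w-1)/2,y+(h-1)/2)
    print(n,c[b].round(1),st[b],"bbox ctr",ctr,{p:proj(K,T,k0+ax*p).round(1).tolist() for p in(0,.01,.013)})
    R[n]=ray(K,T,*ctr)
p,g=cross(R["scene"],R["wrist"]);print("tri",p.round(4),g,"pull",(p-k0)@ax)
E
python3 m.py
```

```text
8.3 [0.493  0.0125 0.1528] -34.0 [-0.2  0.1  0.7] 0.08499896251418516 [ 0.17  0.29 -0.31  2.01  0.11  0.86 -2.36]
scene [255.  146.1] [248 141  15  11 121] bbox ctr (np.float64(255.0), np.float64(146.0)) {0: [254.6, 150.3], 0.01: [253.8, 146.8], 0.013: [253.6, 145.7]}
wrist [247.3 262.6] [ 202  220   99   98 5689] bbox ctr (np.float64(251.0), np.float64(268.5)) {0: [251.8, 247.7], 0.01: [258.3, 262.1], 0.013: [260.3, 266.8]}
tri [0.4943 0.0161 0.1939] 0.0004591432962181273 pull 0.011335862596342589
```

```bash
python3 - <<'E'
from h import *
from scipy.spatial.transform import Rotation as Ro
def TT(p,r):
    M=np.eye(4);M[:3,:3]=Ro.from_euler('xyz',r).as_matrix();M[:3,3]=p;return M
d=np.load("w1.npz");K=d['K']
C=np.linalg.inv(TT([0.49803541,0.00978785,0.27845014],[3.14117364,1.232e-3,.192199]))@d['T']
T2=TT([0.49844615,0.01277401,0.16776487],[-3.13854231,2.40873e-3,.976862])@C
T3=TT(*[sensors.observe()[k] for k in('ee_pos','tcp_rot')])@C
S=np.load("scene0.npz")
ax=np.array([-.414,-.083,.906]);k0=np.array([.4985,.0133,.183])
def blob(i,g):
    hsv=cv2.cvtColor(i,cv2.COLOR_RGB2HSV)
    red=((hsv[...,0]<6)|(hsv[...,0]>174))&(hsv[...,1]>150)&(hsv[...,2]>60)
    k,l,st,c=cv2.connectedComponentsWithStats(red.astype(np.uint8))
    b=min((j for j in range(1,k) if st[j,4]>40),key=lambda j:np.hypot(*(c[j]-g)))
    x,y,w,h,a=st[b];return (x+(w-1)/2,y+(h-1)/2),(w,h)
c,s=blob(cv2.imread("pics/w2.png")[:,:,::-1],(255,240));print(c,s,proj(K,T2,k0))
r2=ray(K,T2,*c);p0,g=cross(r2,ray(S['K'],S['T'],254,150));print("home tri",p0,g)
c,s=blob(cv2.imread("pics/last_wrist.png")[:,:,::-1],(250,265));print(c,s)
p1,g=cross(ray(K,T3,*c),ray(S['K'],S['T'],255,146));print(p1,g,(p1-p0)@ax)
# z by apparent size: depth ratio
E
```

```text
(np.float64(257.5), np.float64(242.0)) (np.int32(88), np.int32(87)) [259.33246514 244.27490573]
home tri [0.49747805 0.01341305 0.18264713] 0.0029294686065633297
(np.float64(251.0), np.float64(268.5)) (np.int32(99), np.int32(98))
[0.49545136 0.01572141 0.19452891] 0.0004182697977140136 0.011412348518453155
```

View pics/last_wrist.png

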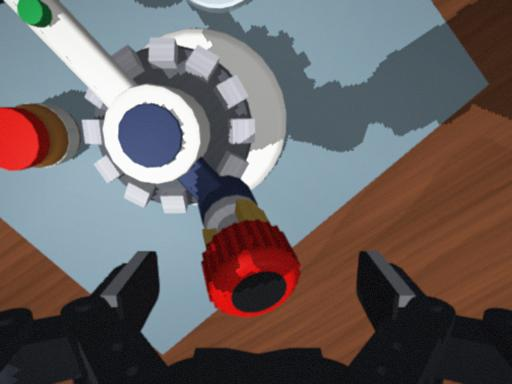

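The knob at (251,268) stayed up after release, so it is either on the land or in the notch. The arm has also swung about 3° under side load. I'll regrip near neutral yaw, nudge the twist and compare heights.

Request:
{"name": "move_arm", "arguments": {
  "xyz": [
    [0, -0.002, 0],
    [0, -0.004, 0],
    [0, -0.004, 0],
    [0, -0.004, 0],
    [0, -0.004, 0],
    [0, -0.004, 0.005],
    [0, -0.004, 0.005]
  ],
  "turn": [-8, -16, -24, -32, -40, -48, -48],
  "jaw": [0.085, 0.085, 0.085, 0.085, 0.085, 0.085, 0.085]
}}

```text
time_s: 9.1
ee_pos: [0.4948, 0.0161, 0.1473]
tcp_rot: [-3.141, 0.001, 0.246]
wrist_force: [0.4, 0.9, 0.3]
finger_gap: 0.085
grip_force: 0.0
```

```bash
python3 m.py
```

```text
9.1 [0.4948 0.0161 0.1473] 14.1 [0.4 0.9 0.3] 0.08500979364801864 [ 0.29  0.32 -0.46  2.    0.18  0.87 -1.59]
scene [255.2 146.3] [248 141  15  11 125] bbox ctr (np.float64(255.0), np.float64(146.0)) {0: [254.6, 150.3], 0.01: [253.8, 146.8], 0.013: [253.6, 145.7]}
wrist [255.2 266.2] [ 204  225  101   97 6186] bbox ctr (np.float64(254.0), np.float64(273.0)) {0: [266.2, 256.6], 0.01: [266.2, 274.6], 0.013: [266.2, 280.3]}
tri [0.4936 0.0171 0.1928] 0.0018907579063753095 pull 0.010626990684671102
```

Request:
{"name": "move_arm", "arguments": {
  "xyz": [
    [0, 0, 0],
    [0, 0, 0],
    [0, 0, 0],
    [0, 0, 0],
    [0, 0, 0],
    [0, 0, 0]
  ],
  "turn": [0, 0, 0, 0, 0, 0],
  "jaw": [0.05, 0.03, 0.02, 0.02, 0.02, 0.02]
}}

```text
time_s: 9.8
ee_pos: [0.4954, 0.0163, 0.1483]
tcp_rot: [3.141, -0.0, 0.246]
wrist_force: [-2.1, -0.1, 4.8]
finger_gap: 0.0384
grip_force: 60.0
```

```bash
python3 q.py
```

```text
[0.4954 0.0163 0.1483] 14.1 [-2.1 -0.1  4.8] [-0.14  0.37 -0.06] 0.038413017973386476 60.02680957317352
axial F 5.278370226119563 axial pos from grab 0.011980956322053083
```

Request:
{"name": "move_arm", "arguments": {
  "xyz": [
    [0, 0, 0],
    [0, 0, 0],
    [0, 0, 0]
  ],
  "turn": [4, 8, 8],
  "jaw": [0.02, 0.02, 0.02]
}}

```text
time_s: 10.2
ee_pos: [0.4947, 0.0175, 0.1485]
tcp_rot: [-3.141, 0.001, 0.106]
wrist_force: [-4.3, 2.0, 9.2]
finger_gap: 0.0376
grip_force: 61.6
```

```bash
python3 q.py
```

```text
[0.4947 0.0175 0.1485] 6.1 [-4.3  2.   9.2] [0.56 1.03 0.12] 0.03760988390627208 61.56781554222107
axial F 9.996164756303953 axial pos from grab 0.012329232663342227
```

Request:
{"name": "move_arm", "arguments": {
  "xyz": [
    [0, 0, 0],
    [0, 0, 0],
    [0, 0, 0]
  ],
  "turn": [4, 8, 8],
  "jaw": [0.02, 0.02, 0.02]
}}

```text
time_s: 10.6
ee_pos: [0.4944, 0.0226, 0.1485]
tcp_rot: [-3.135, 0.001, -0.03]
wrist_force: [-5.4, 11.6, 8.5]
finger_gap: 0.0383
grip_force: 62.8
```

```bash
python3 q.py
```

```text
[0.4944 0.0226 0.1485] -1.7 [-5.4 11.6  8.5] [3.82 1.29 0.8 ] 0.0383122276904894 62.79185950756073
axial F 8.94957867407904 axial pos from grab 0.012056398450563882
```

Request:
{"name": "move_arm", "arguments": {
  "xyz": [
    [0, 0, 0],
    [0, 0, 0],
    [0, 0, 0]
  ],
  "turn": [4, 8, 8],
  "jaw": [0.02, 0.02, 0.02]
}}

```text
time_s: 11.0
ee_pos: [0.494, 0.0251, 0.1487]
tcp_rot: [-3.133, 0.003, -0.166]
wrist_force: [-7.7, 15.9, 10.5]
finger_gap: 0.0383
grip_force: 68.3
```

```bash
python3 q.py
```

```text
[0.494  0.0251 0.1487] -9.5 [-7.7 15.9 10.5] [5.12 1.55 1.05] 0.038252141771593286 68.27223837375641
axial F 11.403165749207306 axial pos from grab 0.012166346667158153
```

Free for about 8°, then blocked (torque rising, arm dragged along). That is how a cross-pin sitting in the notch would behave. I'll release and measure the height.

Request:
{"name": "move_arm", "arguments": {
  "xyz": [
    [0, 0, 0],
    [0, 0, 0],
    [0, 0, 0],
    [0, 0, 0],
    [0, 0, 0]
  ],
  "turn": [0, 0, 0, 0, 0],
  "jaw": [0.05, 0.085, 0.085, 0.085, 0.085]
}}

```text
time_s: 11.6
ee_pos: [0.4953, 0.0156, 0.1477]
tcp_rot: [3.141, 0.0, -0.174]
wrist_force: [-0.4, -0.6, 0.4]
finger_gap: 0.0848
grip_force: 0.0
```

```bash
python3 m.py; python3 - <<'E'
from h import *
# swing angle now from top camera: lens ring (navy) + bar
i,K,T=cam("top");cv2.imwrite("pics/top2.png",i[:,:,::-1])
i,K,T=cam("scene");hsv=cv2.cvtColor(i,cv2.COLOR_RGB2HSV)
g=(hsv[...,0]>50)&(hsv[...,0]<80)&(hsv[...,1]>150)
k,l,st,c=cv2.connectedComponentsWithStats(g.astype(np.uint8))
d=np.load("scene0.npz");hsv=cv2.cvtColor(d['i'],cv2.COLOR_RGB2HSV);g0=(hsv[...,0]>50)&(hsv[...,0]<80)&(hsv[...,1]>150)
k0,l,st0,c0=cv2.connectedComponentsWithStats(g0.astype(np.uint8))
P=np.array([.569,.0267])
for cc,s in((c0,st0),(c,st)):
    for j in range(1,len(cc)):
        p=onz(K,T,*cc[j],.157)
        r=p[:2]-P
        if .04<np.hypot(*r)<.12:print(s[j,4],cc[j],p,np.hypot(*r),np.degrees(np.arctan2(r[1],r[0])))
E
```

```text
11.6 [0.4953 0.0156 0.1477] -10.0 [-0.4 -0.6  0.4] 0.08478828300403751 [ 0.23  0.31 -0.38  2.    0.15  0.86 -1.98]
scene [257.3 145.7] [251 141  14  10 112] bbox ctr (np.float64(257.5), np.float64(145.5)) {0: [254.6, 150.3], 0.01: [253.8, 146.8], 0.013: [253.6, 145.7]}
wrist [238.2 272.2] [ 190  230  100   97 6179] bbox ctr (np.float64(239.5), np.float64(278.0)) {0: [263.3, 254.1], 0.01: [267.2, 271.4], 0.013: [268.5, 277.0]}
tri [0.494  0.0239 0.1939] 0.001334793882317855 pull 0.01080800097399516
3 [282.66666667 184.66666667] [0.6422254  0.04098228 0.157     ] 0.07460524449142833 11.036715398307816
4 [278.5 185.5] [0.64246842 0.02955803 0.157     ] 0.07352398816153223 2.227765291197201
```

Request:
{"name": "move_arm", "arguments": {
  "xyz": [
    [0, 0, -0.03],
    [0, 0, -0.07],
    [0, 0, -0.1],
    [0.03, -0.02, -0.1],
    [0.06, -0.04, -0.1],
    [0.1, -0.06, -0.1],
    [0.141, -0.084, -0.1],
    [0.141, -0.084, -0.1],
    [0.141, -0.084, -0.1],
    [0.141, -0.084, -0.1]
  ],
  "turn": [0, 0, 0, 5, 10, 10, 10, 10, 10, 10],
  "jaw": [0.085, 0.085, 0.085, 0.05, 0.02, 0, 0, 0, 0, 0]
}}

```text
time_s: 12.8
ee_pos: [0.6479, 0.0743, 0.2477]
tcp_rot: [3.141, 0.001, -0.348]
wrist_force: [-0.1, -0.2, 0.7]
finger_gap: -0.0001
grip_force: 0.0
```

```bash
cat > m2.py <<'E'
from h import *
o=sensors.observe();print(o['time_s'],o['ee_pos'].round(4),np.degrees(o['tcp_rot'][2]).round(1),o['wrist_force'].round(1),o['finger_gap'])
P=np.array([.569,.0267]);ims={n:cam(n) for n in("scene","top")}
for n,(i,K,T) in ims.items():
    cv2.imwrite(f"pics/now_{n}.png",i[:,:,::-1]);hsv=cv2.cvtColor(i,cv2.COLOR_RGB2HSV)
    red=((hsv[...,0]<6)|(hsv[...,0]>174))&(hsv[...,1]>200)&(hsv[...,2]>110)
    navy=(hsv[...,0]>100)&(hsv[...,0]<130)&(hsv[...,1]>100)&(hsv[...,2]<150)
    gr=(hsv[...,0]>45)&(hsv[...,0]<85)&(hsv[...,1]>120)
    for nm,m,z in(("red",red,.19),("navy",navy,.145),("green",gr,.157)):
        k,l,st,c=cv2.connectedComponentsWithStats(m.astype(np.uint8),connectivity=8)
        for j in range(1,k):
            p=onz(K,T,*c[j],z)
            if st[j,4]>2 and np.hypot(*(p[:2]-P))<.2:print(n,nm,c[j].round(1),st[j],p.round(4),"bearing",np.degrees(np.arctan2(p[1]-P[1],p[0]-P[0])).round(1))
E
python3 m2.py; python3 - <<'E'
from h import *
d=[np.load(f"{n}0.npz") for n in("scene","top")]
S,P=[(x['K'],x['T']) for x in d]
print(cross(ray(*S,254.4,150),ray(*P,246.7,224.3)))
E
```

```text
12.8 [0.6479 0.0743 0.2477] -19.9 [-0.1 -0.2  0.7] -5.446827666267736e-05
scene red [257.8 145.5] [251 140  15  11 126] [0.4874 0.0265 0.19  ] bearing -179.8
scene navy [262.  163.7] [261 163   3   2   3] [0.5127 0.0309 0.145 ] bearing 175.8
scene navy [266.7 170. ] [264 169   7   3  17] [0.5475 0.0323 0.145 ] bearing 165.3
scene navy [297.8 196.3] [289 193  15  10  23] [0.6851 0.0652 0.145 ] bearing 18.3
scene navy [276.8 196.2] [276 195   3   4   5] [0.6688 0.0154 0.145 ] bearing -6.4
scene navy [275.5 205.5] [274 204   4   4   4] [ 0.7032 -0.0011  0.145 ] bearing -11.7
scene navy [300.3 208.1] [295 205  10   6  13] [0.7307 0.0519 0.145 ] bearing 8.9
scene green [278.2 185.6] [277 185   3   2   5] [0.6427 0.0287 0.157 ] bearing 1.5
top red [207.1 190.1] [204 184   7  13  63] [0.6125 0.1429 0.19  ] bearing 69.5
top navy [250.2 163.6] [241 153  15  23  57] [0.7121 0.0086 0.145 ] bearing -7.2
top green [272.7 184.7] [272 184   2   2   3] [ 0.6402 -0.0663  0.157 ] bearing -52.5
(array([0.50565663, 0.01262238, 0.18812976]), np.float64(0.004146445220560974))
```

```bash
python3 - <<'E'
from h import *
d=np.load("scene0.npz");K,T=d['K'],d['T'];P=np.array([.569,.0267])
def kn(b,p):
    b=np.radians(b);e=-np.array([np.cos(b),np.sin(b)]);r=.0718+p*.4226
    return [*(P+r*e),.183+p*.906]
h=proj(K,T,kn(11,0))
for b in(1.7,2.5,11):
    for p in(0,.01,.013):print(b,p,proj(K,T,kn(b,p))-h)
E
```

```text
1.7 0 [ 3.8247995  -0.85105338]
1.7 0.01 [ 3.33406447 -4.44521427]
1.7 0.013 [ 3.18645743 -5.52629351]
2.5 0 [ 3.48602571 -0.79047916]
2.5 0.01 [ 2.97448326 -4.38195542]
2.5 0.013 [ 2.82061436 -5.46224988]
11 0 [0. 0.]
11 0.01 [-0.7268505  -3.55605349]
11 0.013 [-0.94554186 -4.62598218]
```

The knob shift in the scene view is (+3.4,−4.5) px. That matches 10 mm (−4.4), not 13 mm (−5.5), so the plunger is parked. Next I'll descend beside the bar and push.

Request:
{"name": "move_arm", "arguments": {
  "xyz": [
    [0, 0, 0.03],
    [0, 0, 0.07],
    [0, 0, 0.11],
    [0, 0, 0.14],
    [0, 0, 0.15],
    [0, 0, 0.15]
  ],
  "turn": [0, 0, 0, 0, 0, 0],
  "jaw": [0, 0, 0, 0, 0, 0]
}}

```text
time_s: 13.5
ee_pos: [0.6477, 0.0741, 0.0974]
tcp_rot: [3.141, 0.002, -0.348]
wrist_force: [-0.2, -0.3, -0.0]
finger_gap: 0.0
grip_force: 0.0
```

Request:
{"name": "move_arm", "arguments": {
  "xyz": [
    [0.002, 0.006, 0],
    [0.005, 0.012, 0],
    [0.008, 0.019, 0],
    [0.011, 0.025, 0],
    [0.014, 0.031, 0],
    [0.017, 0.037, 0],
    [0.02, 0.044, 0],
    [0.022, 0.05, 0],
    [0.022, 0.05, 0]
  ],
  "turn": [0, 0, 0, 0, 0, 0, 0, 0, 0],
  "jaw": [0, 0, 0, 0, 0, 0, 0, 0, 0]
}}

```text
time_s: 14.4
ee_pos: [0.6521, 0.0174, 0.0973]
tcp_rot: [3.139, -0.0, -0.35]
wrist_force: [0.2, -0.8, -0.2]
finger_gap: 0.0001
grip_force: 0.0
```

```bash
python3 m2.py
```

```text
14.4 [0.6521 0.0174 0.0973] -20.0 [ 0.2 -0.8 -0.2] 9.13971634390867e-05
scene navy [273.8 196.6] [271 195   7   5   9] [0.6679 0.0077 0.145 ] bearing -10.9
scene navy [250.5 207.5] [249 206   4   4   4] [ 0.6922 -0.0609  0.145 ] bearing -35.4
top red [209.7 189.7] [204 184  13  13 125] [0.6139 0.1347 0.19  ] bearing 67.4
top red [234.3 224.6] [228 221  11  11  49] [0.5044 0.0534 0.19  ] bearing 157.5
top navy [269.9 163.7] [265 157   8  16  29] [ 0.713  -0.0567  0.145 ] bearing -30.1
top navy [239.5 216. ] [238 214   4   5  14] [0.5371 0.0396 0.145 ] bearing 158.0
```

Request:
{"name": "move_arm", "arguments": {
  "xyz": [
    [0.001, 0.006, 0],
    [0.002, 0.012, 0],
    [0.003, 0.018, 0],
    [0.003, 0.024, 0],
    [0.003, 0.024, 0],
    [0.003, 0.024, 0]
  ],
  "turn": [0, 0, 0, 0, 0, 0],
  "jaw": [0, 0, 0, 0, 0, 0]
}}

```text
time_s: 15.1
ee_pos: [0.647, -0.0054, 0.098]
tcp_rot: [3.14, -0.001, -0.349]
wrist_force: [-0.3, 0.4, -0.1]
finger_gap: 0.0001
grip_force: 0.0
```

```bash
python3 m2.py; python3 - <<'E'
import cv2,numpy as np
t=cv2.imread("pics/now_top.png")[130:250,200:320];s=cv2.imread("pics/now_scene.png")[130:270,200:340]
cv2.imwrite("pics/f.png",np.hstack([cv2.resize(x,(400,400),interpolation=cv2.INTER_CUBIC) for x in(t,s)]))
E
```

```text
15.1 [ 0.647  -0.0054  0.098 ] -20.0 [-0.3  0.4 -0.1] 5.3344501159113594e-05
scene navy [261.3 196.3] [261 196   2   2   3] [ 0.6576 -0.0214  0.145 ] bearing -28.5
scene navy [236.2 206.9] [234 204   7   6  10] [ 0.6795 -0.0928  0.145 ] bearing -47.2
top red [209.7 189.7] [204 184  13  13 129] [0.614  0.1345 0.19  ] bearing 67.3
top red [228.8 221.4] [222 218  12  10  48] [0.5141 0.0708 0.19  ] bearing 141.2
top navy [279.8 169.1] [274 163  10  16  32] [ 0.6953 -0.0896  0.145 ] bearing -42.6
top navy [243.8 205.6] [241 203   7   6  34] [0.5713 0.0264 0.145 ] bearing -7.6
top navy [236.6 214.5] [235 213   4   4  11] [0.5416 0.0491 0.145 ] bearing 140.8
```

View pics/f.png

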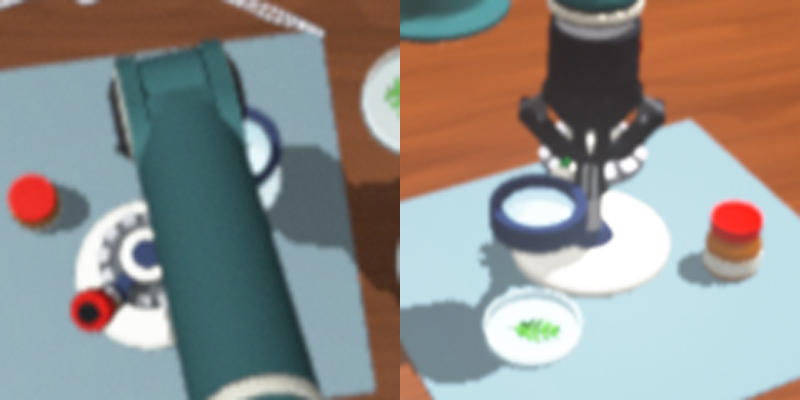

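The arm is at about −39° (the knob's bearing is 141°) and the target is about −42.7°. I'll push 5 mm more, then back off to see clearly.

Request:
{"name": "move_arm", "arguments": {
  "xyz": [
    [-0.001, 0.0025, 0],
    [-0.002, 0.005, 0],
    [-0.002, 0.005, 0],
    [-0.002, 0.005, 0],
    [0, -0.005, 0],
    [0, -0.02, 0],
    [0, -0.04, -0.01],
    [0, -0.04, -0.05],
    [0, -0.05, -0.1],
    [0, -0.05, -0.1]
  ],
  "turn": [0, 0, 0, 0, 0, 0, 0, 0, 0, 0],
  "jaw": [0, 0, 0, 0, 0, 0, 0, 0, 0, 0]
}}

```text
time_s: 16.2
ee_pos: [0.6687, 0.0491, 0.2065]
tcp_rot: [-3.134, -0.011, -0.343]
wrist_force: [-0.1, 1.4, 0.3]
finger_gap: 0.0003
grip_force: 0.0
```

Request:
{"name": "move_arm", "arguments": {
  "xyz": [
    [0, -0.04, -0.02],
    [0, -0.08, -0.02],
    [0, -0.12, -0.02],
    [0, -0.16, -0.02],
    [0, -0.2, -0.02],
    [0, -0.24, -0.02],
    [0, -0.24, -0.02]
  ],
  "turn": [0, 0, 0, 0, 0, 0, 0],
  "jaw": [0, 0, 0, 0, 0, 0, 0]
}}

```text
time_s: 16.9
ee_pos: [0.7434, 0.2805, 0.2171]
tcp_rot: [-3.137, 0.004, -0.338]
wrist_force: [-0.3, 1.2, -0.9]
finger_gap: -0.0001
grip_force: 0.0
```

```bash
python3 m2.py; python3 - <<'E'
from h import *
# white/light disc centres: dish rim & lens glass via Hough in enlarged top view
d=np.load("top0.npz");K,T=d['K'],d['T']
for n,i in(("before",d['i']),("now",cv2.imread("pics/now_top.png")[:,:,::-1])):
    hsv=cv2.cvtColor(np.ascontiguousarray(i),cv2.COLOR_RGB2HSV)
    leaf=(hsv[...,0]>40)&(hsv[...,0]<85)&(hsv[...,1]>90)
    k,l,st,c=cv2.connectedComponentsWithStats(leaf.astype(np.uint8))
    print(n,[(c[j].round(1),st[j,4]) for j in range(1,k) if st[j,4]>2 and 225<c[j][0]<300])
    gr=cv2.resize(np.ascontiguousarray(i[130:230,210:310]),None,fx=6,fy=6,interpolation=cv2.INTER_CUBIC)
    H=cv2.HoughCircles(cv2.cvtColor(gr,cv2.COLOR_RGB2GRAY),cv2.HOUGH_GRADIENT,1.5,60,param1=80,param2=40,minRadius=50,maxRadius=90)
    if H is not None:
        for x,y,r in H[0][:6]:
            u,v=210+x/6-.4,130+y/6-.4;print("circ",u.round(1),v.round(1),(r/6).round(1),"z.145",onz(K,T,u,v,.145)[:2].round(4),"z.012",onz(K,T,u,v,.012)[:2].round(4))
E
```

```text
16.9 [0.7434 0.2805 0.2171] -19.3 [-0.3  1.2 -0.9] -0.00010428762711536247
scene red [277.7 145.9] [271 141  15  11 129] [0.506  0.0783 0.19  ] bearing 140.7
scene navy [267.5 171. ] [266 171   4   1   4] [0.5529 0.0327 0.145 ] bearing 159.6
scene navy [236.6 195.1] [233 192  11   9  16] [ 0.634  -0.0784  0.145 ] bearing -58.3
scene navy [233.4 205.7] [231 203   7   6   9] [ 0.6729 -0.0978  0.145 ] bearing -50.2
scene green [256.5 185.5] [256 185   2   2   4] [ 0.6256 -0.0235  0.157 ] bearing -41.6
top red [209.5 189.7] [203 184  14  13 129] [0.6139 0.1353 0.19  ] bearing 67.6
top red [228.4 221. ] [222 217  11  11  49] [0.5155 0.0723 0.19  ] bearing 139.6
top navy [273.6 172.2] [261 163  24  24 101] [ 0.6846 -0.0694  0.145 ] bearing -39.7
top navy [243.5 205.6] [241 203   6   6  31] [0.5714 0.0273 0.145 ] bearing 13.7
top navy [236.5 214.5] [235 213   4   4  12] [0.5418 0.0495 0.145 ] bearing 140.1
before [(array([271.5, 183.9]), np.int32(26)), (array([239.5, 183.5]), np.int32(4))]
circ 236.0 165.0 9.1 z.145 [0.7067 0.0556] z.012 [0.7382 0.0626]
circ 271.0 183.2 12.2 z.145 [ 0.6472 -0.0611] z.012 [ 0.6731 -0.065 ]
circ 241.5 206.2 9.6 z.145 [0.5692 0.034 ] z.012 [0.5878 0.039 ]
now [(array([258.7, 188.7]), np.int32(3))]
circ 272.2 175.2 9.3 z.145 [ 0.6742 -0.0648] z.012 [ 0.7026 -0.0691]
circ 246.0 202.2 12.4 z.145 [0.5826 0.0196] z.012 [0.6025 0.0233]
circ 271.7 185.2 10.7 z.145 [ 0.6406 -0.0636] z.012 [ 0.6659 -0.0678]
```

The lens at top (272,175) gives (0.674,−0.065) and the dish is at (0.672,−0.067). They agree to within a few millimetres, and the knob is still raised, so I'm handing in.

```bash
python3 -c "
from rig import bot
print(bot.sign_off())"
```

```text
the job is handed in; nothing more can be done
None
```

I handed the job in after about 17 s of the 58 s allowed. The cameras showed the plunger parked at about 10 mm. They put the lens within a few millimetres of the dish centre, about 6 mm at worst; I did not see a verdict.

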